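# Lock the edge guide and set the paper gap of the chart punch

## Task

Get the desk punch ready for a thin stack of charts: first flip the red cam lever towards the front of the punch, all the way over, to lock the edge guide where it stands. Then turn the black thumbscrew clockwise until it seats, back it off a quarter turn, and finish while still gripping the thumbscrew there, holding it still. Do not shift the edge guide, and leave the other things on the desk where they are.

Things in the scene. Friction and masses are not known exactly. Their poses are not given: they have to be found in the camera images.
- punch: Desk chart punch, fixed to the desk: blue bed 170 x 300 x 18 mm (x, y, z), origin at the centre of its underside, front faces its own -x. A white punch head 34 mm deep with its top 52 mm above the desk (pins to 57 mm) runs along its rear edge (own x from 49 to 83 mm). On the left half an aluminium bridge (36 mm in x, 112 mm in y, top 66 mm above the desk) carries the thumbscrew; on the right half stands the edge guide with the cam lever.
- screw_grip (a point): Grip centre of the black thumbscrew, on its upright axis, 92 mm above the desk (own x -15 mm, y +85 mm of the punch). The grip is an upright bar 44 mm long along this point's x, 14 mm thick along its y, 38 mm tall (72 to 110 mm above the desk), over a brass collar of 11 mm radius, on the bridge top. The point turns with the screw; a white stroke on top marks its -x end.
- screw (a joint): Angle of the thumbscrew in rad, growing clockwise seen from above (tightening). It seats against a hard stop at 3.40, when the orange pressure foot under the bridge touches the bed; it starts between 0.7 and 2.3. It lowers the foot 12 mm a turn, does not itself rise or sink, turns with about 0.08 N m of friction and stays where it is left. A quarter turn back from the seat is 1.83.
- cam_lever (a joint): Angle of the red cam lever in rad: 0 is fully open (leaning 0.35 rad from upright to the rear, own +x of the punch); it grows as the lever swings over the top to the front (punch -x). 1.50 is fully locked, at its stop, leaning 1.15 rad from upright to the front. It starts between 0 and 0.25, has 0.09 N m of friction and stays where it is left.
- cam_pivot (a point): Centre of the cam lever's hinge pin, about 47 mm above the desk, pin along the punch's y; it lies between two cheeks on the guide, whose tops are 54.5 mm above the desk. It has the axes of the punch.
- cam_tip (a point): Free end of the red cam lever, 70 mm from the hinge pin; the lever is a straight paddle 10 mm thick and 20 mm wide along the pin.
- guide_mark (a point): Point on top of the grey block of the edge guide, right under the cam lever's pin (14 mm lower). The guide has an aluminium fence 120 mm long in x, 10 mm wide, 22 mm high; it can slide along the punch's y, starts up to 22 mm either side of its middle, and gives way at a sideways push of about 6 N, lever open or locked.
- meter: Bystander: white handheld meter with green screen, 75 x 50 x 22 mm, loose on the desk; origin at the centre of its underside.
- carton: Bystander: small blue carton with a white band, 60 x 55 x 50 mm, loose on the desk; origin at the centre of its underside.
- tape_roll: Bystander: roll of white tape lying flat in front of the punch, 60 mm across, 19 mm high; origin at the centre of its underside.

How it is judged:
On the way, in this order (a step that is already met when the one before it is completed fails the run):
1. the cam lever is flipped over to locked (past 1.30 rad) (value of joint cam_lever above 1.3 rad), for 0.2 s.
2. the thumbscrew is turned until it seats (past 3.30 rad) (value of joint screw above 3.3 rad), for 0.1 s.
At the end, for the whole second after the job is handed in: The thumbscrew stands a quarter turn (1.57 rad, within 0.30) back from its seat, at rest, gripped between the fingers with more than 3 N and with the grasp point within 45 mm of its grip centre; the cam lever is still locked (past 1.30 rad) and the guide is within 10 mm of where it started (value of joint screw between 1.53 and 2.13 rad and velocity of joint screw between -0.1 and 0.1 rad/s and contact force between screw and the fingers above 3 N and distance between the grasp point and screw_grip below 0.045 m and value of joint cam_lever above 1.3 rad and distance of guide_mark from where it was at the start of the episode below 0.01 m); the arm keeps its last pose, push and grip.
It fails at once if the edge guide is shifted by more than 10 mm (distance of guide_mark from where it was at the start of the episode above 0.01 m).
It fails at once if a bystander is moved by more than 25 mm (distance of any of meter, carton, tape_roll from where it was at the start of the episode above 0.025 m).
It also fails if it takes over 59 s, if anything falls off the work surface, if the arm or the gripper's body presses on something with over 40 N, if the wrist force passes 120 N, or if a joint passes its speed limit or range.

## Robot

A 6-joint arm with a two-finger parallel gripper is mounted at the origin on the work surface. World frame = base frame: x ahead of the robot, y to its left, z up, the work surface at z = 0. Lengths are in m, angles in rad, forces in N, time in s.
With the tool pointing down it reaches from about 0.225 to 0.875 m from the base axis. Payload 3.4 kg.
Tool frame: the origin (TCP) lies midway between the tips of the shut fingers; the grasp point (between the pads) lies 19 mm behind it (pinch_z is the distance from the TCP to the grasp point, in m); z points along the fingers, y is the line along which they close (so a half turn about z gives the same grasp; the last joint's range is limited). The gripper opens to 85 mm and grips with 20 to 120 N. Pads are 22 mm wide; open, the fingers measure 114 mm over their backs; the gripper's body (76 mm by 85 mm) begins 54 mm behind the grasp point. The pads swing forward as they close: fully open they stand 13 mm farther back than shut.
Start: joints at [1.128, 0.276, 1.505, -0, 1.361, -0.121], TCP at [0.182, 0.546, 0.231] pointing down, gripper open.
Joint ranges: [-2.89, 2.89], [-0.75, 2.08], [0.22, 2.7], [-1.18, 4.32], [0.11, 2.71], [-2.7, 2.7]. Speed limits (rad/s): [2.57, 2.57, 3.14, 3.14, 3.14, 3.14].

## Interface

Orientations are given as a unit quaternion [w, x, y, z].
In Python, from rig import get_state, get_image, sign_off, pinch_z gives the robot as it stands.
- The arm moves only by the tool send_rows, never from a script. Its argument "steps" is one flat list of numbers, 5 for each row, row after row: the gripper's target within -1 to 1 (fully open at 1, half-way at 0, shut at -1), then the shift along the tool's x, y, z in cm, then the turn about the tool's z in degrees. In form: [gripper, x, y, z, roll, gripper, x, y, z, roll, ...]. A call has 1 to 12 rows; each row shifts and turns the commanded pose from where the row before left it, along the tool's axes as they then stand; what a row does not reach is not made up. A row lasts 1/10 s, in which the tool goes at most 50 mm and 8.59 degrees, less where a joint would pass 70% of its speed; a pose out of reach is approached as far as the arm can. A call is refused whole if a number of a shift passes 5 or a number of a turn 8.59, either way. A call with a gripper value outside its range is refused whole. The fingers move at their own pace and stop on an object; "newtons" is the grip in N (left out, the last holds). Time passes only in rows, so rows that do not move let the fingers close. It gives the time, the measured TCP pose, the force, the opening and the grip force at its end, in the units of the state.
- get_state(): the state, without advancing time (a new reading comes with each control period).
- get_image(name): name is "side" or "top"; returns a dict with "color" (420x560x3 uint8, red, green, blue), "mtx" (3x3 intrinsics, pixels), "T" (4x4, takes a point from camera to world coordinates). Camera axes: x right, y down, z forward; pixel columns grow to the right and rows downward; lengths in m; the calibration is good to about 2 mm. A picture is of the moment at which its call begins. There is no depth.
- sign_off(): hands the job in; it is judged then, once.
The state is a dict: "clock": time; "qpos": joint angles; "qd": joint speeds; "effort": joint torques, N m; "position": TCP position; "ee_rot": TCP orientation; "contact_force": force on the tool from outside, world axes, zero at the start; "moment": the same for the moment, N m; "width": finger opening in m; "gripper_force": force on a finger pad.
Only numpy, scipy, OpenCV 4.12 (cv2) and the standard library are available. Lean on these libraries where they do the work, as an engineer would, in place of code of your own. Each camera call takes 0.05 s, during which the arm holds its last target. There are 200 camera calls.

## Working session

There is one attempt and no reset: what is moved stays moved. The work goes in short steps, Python scripts to look and compute and a tool call to move; the robot and the scene stay as the last step left them, time stands still between calls to the robot, and variables do not carry over. Pictures are saved under pics/ and viewed, at most 10 in all, crops included, and the job is handed in when it is done.

Besides the shell and the picture viewer there is one more tool, called after "Call:" as name(argument=value, ...), one argument or row to a line, values as JSON. send_rows: Moves the arm, as the interface text tells. Its arguments: {"type":"object","properties":{"steps":{"type":"array"},"newtons":{"type":"number"}},"required":["steps"]}

```bash
mkdir -p pics; ls; python3 - <<'E'
from rig import *
import cv2
print(get_state(),pinch_z)
for n in("top","side"):
    r=get_image(n); cv2.imwrite(f"pics/{n}0.png",r["color"][...,::-1]); print(n,r["mtx"].tolist(),r["T"].round(4).tolist())
E
```

```text
pics
{'clock': 0.0, 'qpos': array([ 1.12794037e+00,  2.76596260e-01,  1.50610947e+00,  1.53684582e-05,
        1.36067858e+00, -1.21024248e-01]), 'qd': array([ 0.00139035, -0.00167341,  0.0002484 ,  0.00058494,  0.00112564,
        0.00047781]), 'effort': array([-1.84398661e-03, -4.16780126e+01, -2.45801586e+01, -1.49018765e-04,
        1.08667585e-02,  3.03393428e-06]), 'position': array([0.18166898, 0.54501125, 0.2304484 ]), 'ee_rot': array([-2.56454883e-04,  1.60223819e-01,  9.87080303e-01, -8.58370685e-04]), 'contact_force': array([ 0.26209795, -0.68112394, -0.62160694]), 'moment': array([0.03727623, 0.04462463, 0.01017699]), 'gripper_force': 0.0, 'width': 0.08512854423732201} 0.0187
top [[447.78749754380425, 0.0, 284.3075182319063], [0.0, 447.78749754380425, 209.32328274668052], [0.0, 0.0, 1.0]] [[0.0081, -0.9896, 0.1437, 0.4115], [-1.0, -0.0081, 0.0011, 0.0353], [0.0, -0.1438, -0.9896, 1.0031], [0.0, 0.0, 0.0, 1.0]]
side [[515.5601838988753, 0.0, 276.6354576351563], [0.0, 515.5601838988753, 211.57547231041843], [0.0, 0.0, 1.0]] [[0.987, -0.0881, 0.1342, 0.3959], [-0.1606, -0.543, 0.8242, -0.8804], [0.0002, -0.8351, -0.5501, 0.7108], [0.0, 0.0, 0.0, 1.0]]
```

View pics/top0.png

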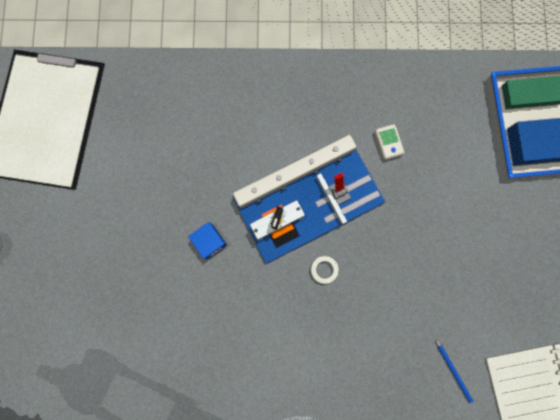

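View pics/side0.png

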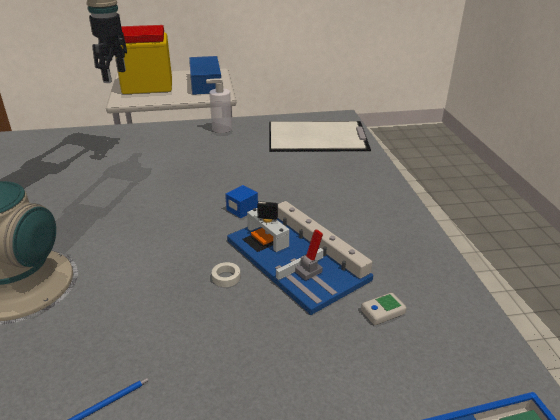

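The top view shows the punch centred near (310,200), the screw at (277,218), the red lever at (340,182), the tape at (324,270), the carton at (208,241) and the meter at (389,142). I'll zoom in on both views.

```bash
python3 - <<'E'
import cv2,numpy as np
a=cv2.imread("pics/top0.png")[125:275,225:395]; b=cv2.imread("pics/side0.png")[190:310,220:380]
a=cv2.resize(a,(680,600),interpolation=cv2.INTER_CUBIC); b=cv2.resize(b,(800,600),interpolation=cv2.INTER_CUBIC)
cv2.imwrite("pics/a.png",a);cv2.imwrite("pics/b.png",b)
E
```

```text
(no output)
```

View pics/a.png

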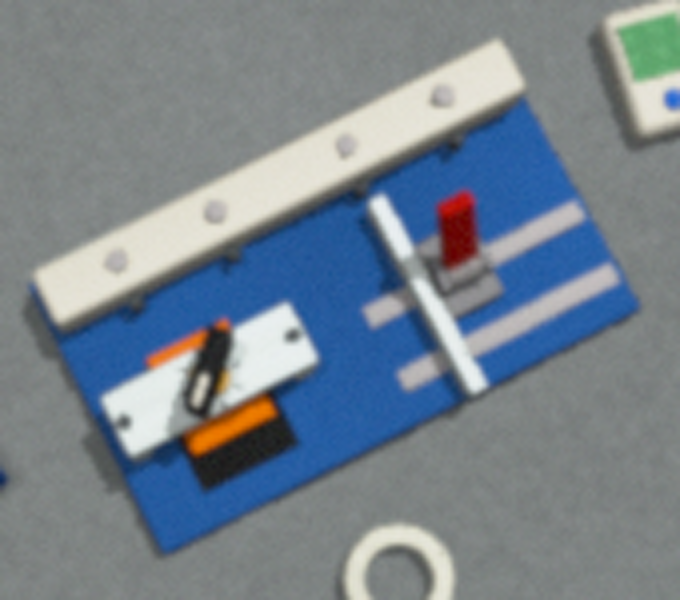

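View pics/b.png

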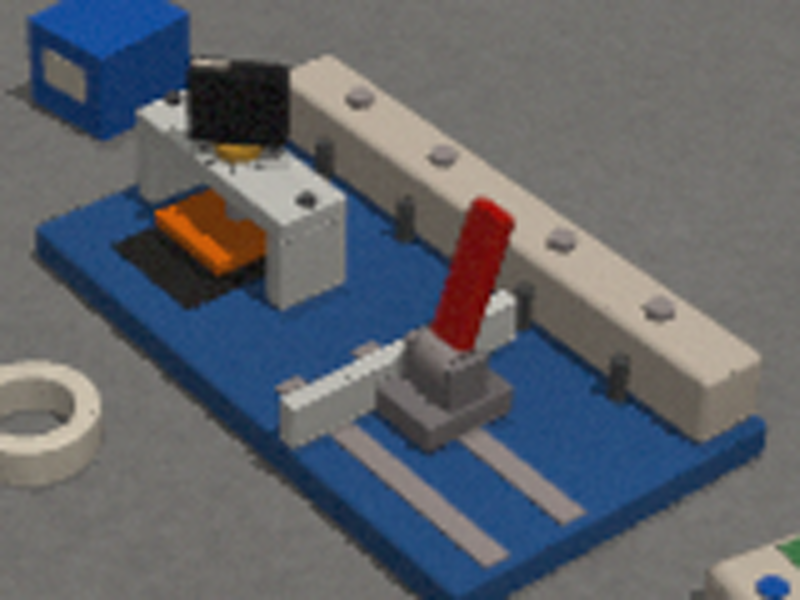

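```bash
cat > h.py <<'E'
import numpy as np
from rig import *
from scipy.optimize import least_squares
CAM={"top":([[447.7875,0,284.3075],[0,447.7875,209.3233],[0,0,1]],[[.0081,-.9896,.1437,.4115],[-1,-.0081,.0011,.0353],[0,-.1438,-.9896,1.0031],[0,0,0,1]]),
"side":([[515.5602,0,276.6355],[0,515.5602,211.5755],[0,0,1]],[[.987,-.0881,.1342,.3959],[-.1606,-.543,.8242,-.8804],[.0002,-.8351,-.5501,.7108],[0,0,0,1]])}
def proj(n,P):
    K,T=map(np.array,CAM[n]); p=np.linalg.inv(T)@np.append(P,1); q=K@p[:3]; return q[:2]/q[2]
def ray(n,uv,z):
    K,T=map(np.array,CAM[n]); d=T[:3,:3]@np.linalg.inv(K)@[*uv,1]; o=T[:3,3]; return o+d*(z-o[2])/d[2]
def ca(c): return np.add(np.add(c,.5)/4-.5,(225,125))
def cb(c): return np.add(np.add(c,.5)/5-.5,(220,190))
def W(q,p): c,s=np.cos(q[2]),np.sin(q[2]); return np.array([q[0]+c*p[0]-s*p[1],q[1]+s*p[0]+c*p[1],p[2]])
E
cat > fit.py <<'E'
from h import *
M=1e-3
A=[((-85,150,18),(165,552)),((-85,-150,18),(638,308)),((83,150,52),(33,272)),((83,-150,52),(500,40)),((49,-150,52),(525,87)),((49,150,52),(62,331))]
B=[((-85,150,18),(38,232)),((49,-150,52),(702,385)),((83,-150,52),(760,355)),((83,150,52),(328,57))]
f=lambda q:np.concatenate([proj("top",W(q,np.array(p)*M))-ca(c) for p,c in A]+[proj("side",W(q,np.array(p)*M))-cb(c) for p,c in B])
r=least_squares(f,[.4,0,.4]);q=r.x;print(q,r.fun.round(1))
S=W(q,np.array([-15,85,110])*M)
print("screw",S,"proj crop a",(proj("top",S)-(225,125)+.5)*4,"b",(proj("side",S)-(220,190)+.5)*5)
for c in((200,400),(218,335)): d=ray("top",ca(c),.11)-S; print(d, np.degrees(np.arctan2(d[1],d[0])))
tip=lambda v:np.array([v[0]+.07*np.sin(.35-v[2]),v[1],.047+.07*np.cos(.35-v[2])])
# pin centre in the two views approx + tip
g=lambda v:np.concatenate([proj("top",W(q,tip(v)))-ca((456,199)),proj("side",W(q,tip(v)))-cb((495,210))])
for x0 in(0,):
    r=least_squares(g,[0,-.05,.1]);print("lever px,g,ang",r.x,r.fun, "tip own",tip(r.x),"world",W(q,tip(r.x)),"pivot",W(q,[r.x[0],r.x[1],.047]))
    P=W(q,[r.x[0],r.x[1],.047]);print("pivot in crops",(proj("top",P)-(225,125)+.5)*4,(proj("side",P)-(220,190)+.5)*5)
E
python3 fit.py
```

```text
[ 0.57819492 -0.0155474   0.48278586] [-1.   1.5  0.9  0.5 -3.8  1.4  1.8 -2.   2.9 -0.4 -4.1  0.5 -1.9 -0.3
  2.3  2.5  2.8  2.  -1.4 -1.4]
screw [0.52544823 0.0527738  0.11      ] proj crop a [206.18495656 370.01829477] b [234.68034751  72.47652559]
[-1.54271134e-02  2.68347333e-03 -1.38777878e-17] 170.13240111932078
[ 1.75862209e-02 -6.01707779e-03 -1.38777878e-17] -18.888242890429968
lever px,g,ang [-0.01031623 -0.06675276  0.15284683] [-0.02869791  0.29083588  0.27875077 -0.06565878] tip own [ 0.00339526 -0.06675276  0.11564397] world [ 0.61219198 -0.07309441  0.11564397] pivot [ 0.60004764 -0.07945995  0.047     ]
pivot in crops [453.14099476 250.45931781] [463.80461669 358.69228552]
```

```bash
python3 - <<'E'
s=open('fit.py').read()
s=s.replace("f=lambda q:","hl=lambda q,p:np.array([p[0],p[1]*(q[3] if p[2]==52 else 1),p[2]])\nf=lambda q:").replace("np.array(p)*M)","hl(q,p)*M)").replace("[.4,0,.4]","[.4,0,.4,1]")
open('fit.py','w').write(s)
E
python3 fit.py
```

```text
[ 0.57888504 -0.01644881  0.48613666  0.94972407] [-0.4  1.3  1.3 -0.  -0.3 -0.3 -1.1 -0.9  0.1  0.7 -0.5 -1.2 -1.7 -0.
  0.2  0.7  0.6  0.2  0.6  0.1]
screw [0.52590971 0.05169526 0.11      ] proj crop a [208.34045606 369.12474153] b [236.09433025  73.7069227 ]
[-1.58885959e-02  3.76201596e-03 -1.38777878e-17] 166.6791310761499
[ 1.71247384e-02 -4.93853516e-03 -1.38777878e-17] -16.08682176210413
lever px,g,ang [-0.01072894 -0.06564435  0.15284684] [-0.0286979   0.29083587  0.27875077 -0.06565879] tip own [ 0.00298255 -0.06564435  0.11564397] world [ 0.61219198 -0.07309441  0.11564397] pivot [ 0.60006904 -0.07950061  0.047     ]
pivot in crops [453.2154774  250.42122135] [463.8775023  358.74895195]
```

The model fits to about 1 px. Punch yaw is 0.486 rad. The lever pivot is at (0.600, -0.0795) and the lever angle is about 0.15. The screw axis is at (0.526, 0.052), with the bar's white end at azimuth of about 166°. I'll roll the tool so its x points to the punch's front.

```bash
cat >> h.py <<'E'
Q=np.array([.57889,-.01645,.48614])
def go(P,az):
    from scipy.spatial.transform import Rotation as R
    s=get_state(); m=R.from_quat(np.roll(s["ee_rot"],-1)).as_matrix()
    a=np.degrees(np.arctan2(m[1,0],m[0,0]))
    print("clock",s["clock"],"pos",s["position"].round(4),"az",a.round(2),"q6deg",np.degrees(s["qpos"][5]).round(1),"F",s["contact_force"].round(1),"Mz",s["moment"].round(2),"w",s["width"].round(4),"g",s["gripper_force"])
    print("shift now-axes cm",(m.T@(P-s["position"])*100).round(2),"roll",round(-((az-a+180)%360-180),2))
    b=np.radians(az); X=np.array([np.cos(b),np.sin(b),0]);Y=np.array([np.sin(b),-np.cos(b),0]); d=(P-s["position"])*100
    print("shift after-roll",(d@X).round(2),(d@Y).round(2),(-d[2]).round(2))
E
python3 -c "
from h import *
go(W(Q,[.05,-.0656,.16]),207.9)"
```

```text
Traceback (most recent call last):
  File "h.py", line 18, in go
    print("clock",s["clock"],"pos",s["position"].round(4),"az",a.round(2),"q6deg",np.degrees(s["qpos"][5]).round(1),"F",s["contact_force"].round(1),"Mz",s["moment"].round(2),"w",s["width"].round(4),"g",s["gripper_force"])
                                                                                                                                                                                  ^^^^^^^^^^^^^^^^
AttributeError: 'float' object has no attribute 'round'
```

Call:
send_rows(
  steps=[-1,0,0,0,-7.7,-1,0,0,0,-7.7,-1,0,0,0,-7.7,-1,0,0,0,-7.7,-1,0,0,0,-7.7,-1,0,0,0,-7.7],
  newtons=40,
)

```text
clock: 0.7
position: [0.1817, 0.5452, 0.2308]
ee_rot: [-0.0, -0.243, 0.97, -0.0]
contact_force: [-0.4, 0.6, -0.3]
width: 0.0002
gripper_force: 0.0
```

```bash
python3 -c "
from h import *
go(W(Q,[.05,-.0656,.16]),207.9)"
```

```text
Traceback (most recent call last):
  File "h.py", line 18, in go
    print("clock",s["clock"],"pos",s["position"].round(4),"az",a.round(2),"q6deg",np.degrees(s["qpos"][5]).round(1),"F",s["contact_force"].round(1),"Mz",s["moment"].round(2),"w",s["width"].round(4),"g",s["gripper_force"])
                                                                                                                                                                                  ^^^^^^^^^^^^^^^^
AttributeError: 'float' object has no attribute 'round'
```

```bash
sed -i 's/s\["width"\].round(4)/s["width"]/' h.py; python3 -c "
from h import *
go(W(Q,[.05,-.0656,.16]),207.9)"
```

```text
clock 0.7 pos [0.1817 0.5452 0.2308] az -151.92 q6deg -53.4 F [-0.4  0.6 -0.3] Mz [ 0.02 -0.01 -0.04] w 0.00024073012270034796 g 0.0
shift now-axes cm [-13.59 -74.82   7.11] roll 0.18
shift after-roll -13.81 -74.78 7.08
```

Call:
send_rows(
  steps=[-1,-0.8,-4.5,0,0,-1,-0.8,-4.5,0,0,-1,-0.8,-4.5,0,0,-1,-0.8,-4.5,0,0,-1,-0.8,-4.5,0,0,-1,-0.8,-4.5,0,0,-1,-0.8,-4.5,0,0,-1,-0.8,-4.5,0,0,-1,-0.8,-4.5,0,0,-1,-0.8,-4.5,0,0,-1,-0.8,-4.5,0,0,-1,-0.8,-4.5,0,0],
)

```text
clock: 1.9
position: [0.519, 0.1107, 0.231]
ee_rot: [-0.0, -0.24, 0.971, 0.0]
contact_force: [0.7, 0.2, 0.7]
width: 0.0003
gripper_force: 0.0
```

```bash
python3 -c "
from h import *
go(W(Q,[.05,-.0656,.16]),207.9)"
```

```text
clock 1.9 pos [0.519  0.1107 0.231 ] az -152.26 q6deg -113.2 F [0.7 0.2 0.7] Mz [-0.   -0.04  0.02] w 0.00026419921651765305 g 0.0
shift now-axes cm [ -4.4  -20.59   7.09] roll -0.16
shift after-roll -4.34 -20.6 7.1
```

Call:
send_rows(
  steps=[-1,-1,-4.5,1,0,-1,-1,-4.5,1,0,-1,-1,-4.5,1,0,-1,-1,-4.5,1,0,-1,0,0,0,0,-1,0,0,0,0],
)

```text
clock: 2.5
position: [0.6373, -0.0291, 0.1898]
ee_rot: [-0.001, -0.239, 0.971, 0.001]
contact_force: [0.1, 1.4, 0.9]
width: 0.0003
gripper_force: 0.0
```

```bash
python3 -c "
from h import *
go(W(Q,[.05,-.0656,.095]),207.9)"
```

```text
clock 2.5 pos [ 0.6373 -0.0291  0.1898] az -152.35 q6deg -126.5 F [0.1 1.4 0.9] Mz [ 0.   -0.02 -0.  ] w 0.00025793691898507234 g 0.0
shift now-axes cm [-0.45 -2.73  9.47] roll -0.25
shift after-roll -0.42 -2.71 9.48
```

Call:
send_rows(
  steps=[-1,-0.4,-2.7,0,-0.2,-1,0,0,3.2,0,-1,0,0,3.2,0,-1,0,0,3.0,0,-1,0,0,0,0,-1,0,0,0,0],
)

```text
clock: 3.1
position: [0.6533, -0.0491, 0.0979]
ee_rot: [-0.0, -0.242, 0.97, 0.0]
contact_force: [-0.0, 0.3, -0.2]
width: -0.0003
gripper_force: 0.0
```

```bash
python3 - <<'E'
from h import *
import cv2
go(W(Q,[.05,-.0656,.095]),207.9)
a=get_image("top")["color"][100:220,280:400,::-1]; b=get_image("side")["color"][170:290,260:380,::-1]
cv2.imwrite("pics/c.png",cv2.resize(np.hstack([a,b]),(800,400),interpolation=cv2.INTER_CUBIC))
E
```

```text
clock 3.1 pos [ 0.6533 -0.0491  0.0979] az -151.97 q6deg -128.4 F [-0.   0.3 -0.2] Mz [-0.02 -0.02 -0.01] w -0.0002823779232231697 g 0.0
shift now-axes cm [ 0.05 -0.19  0.29] roll 0.13
shift after-roll 0.05 -0.19 0.29
```

View pics/c.png

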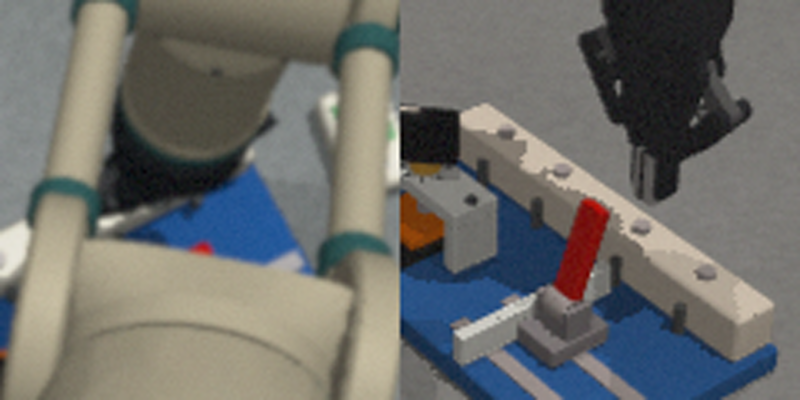

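The side crop shows the closed fingers near (655,185), behind the lever tip at (597,205), with the way clear. I'll push the lever forward.

Call:
send_rows(
  steps=[-1,1.4,-0.2,0,0,-1,1.4,0,0,0,-1,1.0,0,0,0,-1,1.0,0,0,0,-1,1.0,0,0,0,-1,1.0,0,0.1,0,-1,0.8,0,0.2,0,-1,0,0,0,0],
)

```text
clock: 4.0
position: [0.5857, -0.0883, 0.0937]
ee_rot: [-0.001, -0.241, 0.97, 0.0]
contact_force: [-0.8, 0.1, -0.3]
width: 0.0001
gripper_force: 0.0
```

```bash
python3 - <<'E'
from h import *
go(W(Q,[-.026,-.0656,.095]),207.9)
E
```

```text
clock 4.0 pos [ 0.5857 -0.0883  0.0937] az -152.07 q6deg -133.2 F [-0.8  0.1 -0.3] Mz [-0.03 -0.05 -0.06] w 0.00011726129634690408 g 0.0
shift now-axes cm [-0.15  0.11 -0.13] roll 0.03
shift after-roll -0.15 0.11 -0.13
```

Call:
send_rows(
  steps=[-1,0.7,0,0.4,0,-1,0.6,0,0.6,0,-1,0.5,0,0.6,0,-1,0.3,0,0.4,0,-1,0,0,0.2,0,-1,0,0,0,0],
)

```text
clock: 4.6
position: [0.5684, -0.0973, 0.0716]
ee_rot: [-0.001, -0.241, 0.97, 0.001]
contact_force: [0.2, 0.4, 0.3]
width: -0.0002
gripper_force: 0.0
```

```bash
python3 - <<'E'
from h import *
import cv2
go(W(Q,[-.048,-.0656,.072]),207.9)
b=get_image("side")["color"][170:290,260:380,::-1]
cv2.imwrite("pics/d.png",cv2.resize(b,(600,600),interpolation=cv2.INTER_CUBIC))
E
```

```text
clock 4.6 pos [ 0.5684 -0.0973  0.0716] az -152.05 q6deg -134.6 F [0.2 0.4 0.3] Mz [-0.01  0.01 -0.04] w -0.0001609613068111636 g 0.0
shift now-axes cm [ 0.09  0.1  -0.04] roll 0.05
shift after-roll 0.09 0.1 -0.04
```

View pics/d.png

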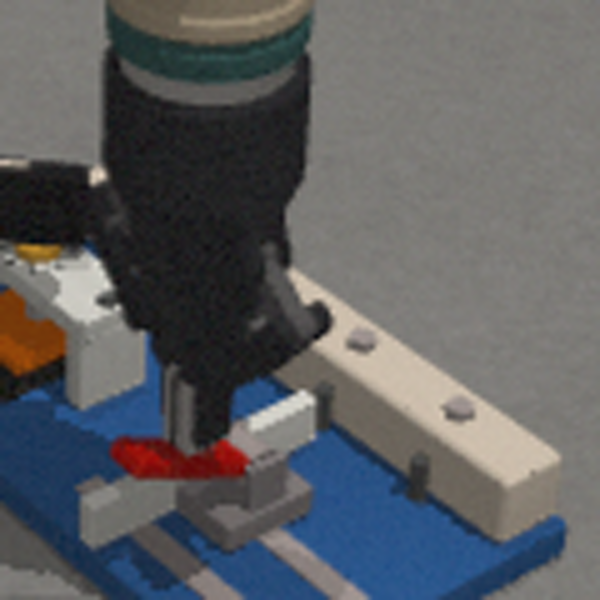

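The side view shows the lever folded to the front, with its tip at about (120,455) under the fingers. I'll press it against its stop and watch the force.

Call:
send_rows(
  steps=[-1,0.2,0,0.2,0,-1,0.1,0,0.2,0,-1,0,0,0,0],
)

```text
clock: 4.95
position: [0.5677, -0.0983, 0.0696]
ee_rot: [0.002, -0.241, 0.97, 0.0]
contact_force: [0.6, 2.8, 5.4]
width: -0.0002
gripper_force: 3.4
```

The stop is reached, with 5 N building up. I'll lift off, then check the lever and guide.

Call:
send_rows(
  steps=[-1,-0.2,0,-1,0,-1,0,0,-3.5,0,-1,0,0,-4,0,0.2,0,0,-3,8.5,0.2,0,0,0,8.5,0.2,0,0,0,8.5,0.2,0,0,0,8.5,0.2,0,0,0,8.5,0.2,0,0,0,0],
)

```text
clock: 5.85
position: [0.5678, -0.098, 0.1834]
ee_rot: [-0.0, 0.126, 0.992, -0.0]
contact_force: [0.1, -0.2, 0.2]
width: 0.0513
gripper_force: 0.0
```

```bash
python3 - <<'E'
from h import *
go(np.array([.5259,.0517,.18]),165.3)
E
```

```text
clock 5.85 pos [ 0.5678 -0.098   0.1834] az 165.49 q6deg -92.2 F [ 0.1 -0.2  0.2] Mz [-0.02  0.01  0.03] w 0.05126926626790282 g 0.0
shift now-axes cm [ 7.8  13.45  0.34] roll 0.19
shift after-roll 7.85 13.42 0.34
```

Call:
send_rows(
  steps=[0.2,1.95,3.36,0,0,0.2,1.95,3.36,0,0,0.2,1.95,3.36,0,0,0.2,1.95,3.36,0,0,0.2,0,0,0,0,0.2,0,0,0,0],
)

```text
clock: 6.45
position: [0.5262, 0.0521, 0.1835]
ee_rot: [0.0, 0.124, 0.992, -0.0]
contact_force: [-0.1, -0.8, -0.2]
width: 0.0511
gripper_force: 0.0
```

```bash
python3 - <<'E'
from h import *
import cv2
go(np.array([.5259,.0517,.075]),165.3)
b=get_image("side")["color"][150:300,200:360,::-1]
cv2.imwrite("pics/e.png",cv2.resize(b,(640,600),interpolation=cv2.INTER_CUBIC))
E
```

```text
clock 6.45 pos [0.5262 0.0521 0.1835] az 165.72 q6deg -77.6 F [-0.1 -0.8 -0.2] Mz [-0.02  0.01 -0.02] w 0.051073835985585105 g 0.0
shift now-axes cm [ 0.02 -0.04 10.85] roll 0.42
shift after-roll 0.02 -0.05 10.85
```

View pics/e.png

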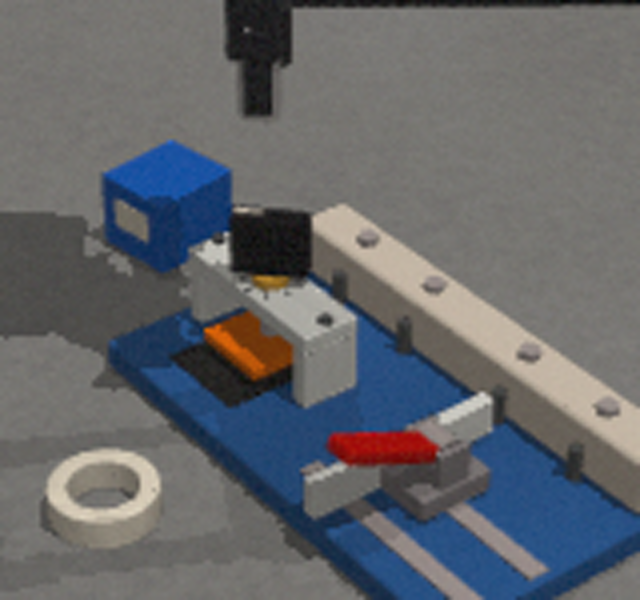

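The side view shows the lever lying at the front with its tip at (335,447). The fence end is unchanged within 1 px, and the gripper is above the screw. Next I descend and grip.

Call:
send_rows(
  steps=[0.2,0,0,3.5,0.4,0.2,0,0,3.5,0,0.2,0,0,2.5,0,0.2,0,0,1.3,0,0.2,0,0,0,0,-1,0,0,0,0,-1,0,0,0,0,-1,0,0,0,0,-1,0,0,0,0,-1,0,0,0,0,-1,0,0,0,0],
  newtons=30,
)

```text
clock: 7.6
position: [0.5279, 0.0535, 0.0767]
ee_rot: [0.002, 0.131, 0.991, 0.002]
contact_force: [1.9, 5.9, -0.0]
width: 0.0135
gripper_force: 33.9
```

```bash
python3 - <<'E'
from h import *
go(np.array([.5259,.0517,.075]),165.3)
P=W(Q,[-.0107-.0639,-.0656,.0756]);print("tip locked expected crop e",(proj("side",P)-(200,150)+.5)*4)
P=W(Q,[-.0107-.07*np.sin(.95),-.0656,.047+.07*np.cos(.95)]);print("at 1.30",(proj("side",P)-(200,150)+.5)*4)
E
```

```text
clock 7.6 pos [0.5279 0.0535 0.0767] az 165.0 q6deg -77.0 F [ 1.9  5.9 -0. ] Mz [ 0.8  -0.17 -0.09] w 0.013526927750490752 g 33.93852889537811
shift now-axes cm [ 0.15 -0.22  0.16] roll -0.3
shift after-roll 0.15 -0.22 0.17
tip locked expected crop e [353.30477539 450.88793258]
at 1.30 [364.88386303 425.940439  ]
```

Gripped at a width of 13.5 mm. I'll relieve the side load with a 2 mm shift, then turn clockwise.

Call:
send_rows(
  steps=[-1,0,0.2,0,0,-1,0,0,0,6,-1,0,0,0,6,-1,0,0,0,6,-1,0,0,0,6,-1,0,0,0,6,-1,0,0,0,6,-1,0,0,0,6,-1,0,0,0,6,-1,0,0,0,6,-1,0,0,0,0],
)

```text
clock: 8.7
position: [0.528, 0.0537, 0.0766]
ee_rot: [0.001, 0.566, 0.825, 0.001]
contact_force: [0.9, 0.8, 4.7]
width: 0.0135
gripper_force: 34.6
```

```bash
python3 - <<'E'
from h import *
go(np.array([.5259,.0517,.075]),165.3)
E
```

```text
clock 8.7 pos [0.528  0.0537 0.0766] az 111.08 q6deg -22.8 F [0.9 0.8 4.7] Mz [ 0.1   0.05 -0.05] w 0.013511342260187164 g 34.582679271698
shift now-axes cm [-0.11 -0.26  0.16] roll -54.22
shift after-roll 0.15 -0.24 0.16
```

Call:
send_rows(
  steps=[-1,0,0,0,5,-1,0,0,0,5,-1,0,0,0,5,-1,0,0,0,5,-1,0,0,0,0],
)

```text
clock: 9.2
position: [0.528, 0.0537, 0.0766]
ee_rot: [0.001, 0.7, 0.714, 0.001]
contact_force: [0.1, 0.4, 5.3]
width: 0.013
gripper_force: 34.7
```

```bash
python3 -c "
from h import *
go(np.array([.528,.0537,.0766]),165)"
```

```text
clock 9.2 pos [0.528  0.0537 0.0766] az 91.12 q6deg -2.9 F [0.1 0.4 5.3] Mz [ 0.09  0.08 -0.03] w 0.012962107804837992 g 34.736995697021484
shift now-axes cm [-0.  0.  0.] roll -73.88
shift after-roll -0.0 0.0 0.0
```

Call:
send_rows(
  steps=[-1,0,0,0,5,-1,0,0,0,5,-1,0,0,0,5,-1,0,0,0,5,-1,0,0,0,5,-1,0,0,0,0],
)

```text
clock: 9.8
position: [0.528, 0.0537, 0.0766]
ee_rot: [0.001, 0.838, 0.546, 0.001]
contact_force: [0.4, 1.2, 5.2]
width: 0.0136
gripper_force: 34.7
```

```bash
python3 -c "
from h import *
go(np.array([.528,.0537,.0766]),165)"
```

```text
clock 9.8 pos [0.528  0.0537 0.0766] az 66.12 q6deg 22.1 F [0.4 1.2 5.2] Mz [ 0.19  0.13 -0.04] w 0.013584388975997416 g 34.72555696964264
shift now-axes cm [-0. -0.  0.] roll -98.88
shift after-roll 0.0 -0.0 0.0
```

Call:
send_rows(
  steps=[-1,0,0,0,5,-1,0,0,0,5,-1,0,0,0,5,-1,0,0,0,5,-1,0,0,0,5,-1,0,0,0,5,-1,0,0,0,5,-1,0,0,0,0],
)

```text
clock: 10.6
position: [0.5282, 0.0537, 0.0766]
ee_rot: [0.0, 0.963, 0.268, 0.002]
contact_force: [0.8, 1.1, 6.2]
width: 0.0136
gripper_force: 34.8
```

```bash
python3 -c "
from h import *
go(np.array([.528,.0537,.0766]),165)"
```

```text
clock 10.6 pos [0.5282 0.0537 0.0766] az 31.14 q6deg 57.1 F [0.8 1.1 6.2] Mz [ 0.18  0.12 -0.09] w 0.013634097693166099 g 34.80918288230896
shift now-axes cm [-0.01 -0.01  0.  ] roll -133.86
shift after-roll 0.01 -0.01 0.0
```

Call:
send_rows(
  steps=[-1,0,0,0,4,-1,0,0,0,4,-1,0,0,0,0],
)

```text
clock: 10.9
position: [0.5281, 0.0537, 0.0766]
ee_rot: [0.0, 0.98, 0.201, 0.002]
contact_force: [1.1, 2.3, 5.2]
width: 0.0135
gripper_force: 34.8
```

```bash
python3 -c "
from h import *
go(np.array([.528,.0537,.0766]),165)"
```

```text
clock 10.9 pos [0.5281 0.0537 0.0766] az 23.16 q6deg 65.1 F [1.1 2.3 5.2] Mz [ 0.22  0.16 -0.05] w 0.01353745337193599 g 34.79965388774872
shift now-axes cm [-0.01 -0.01  0.  ] roll -141.84
shift after-roll 0.01 -0.0 0.0
```

Call:
send_rows(
  steps=[-1,0,0,0,4,-1,0,0,0,3,-1,0,0,0,0],
)

```text
clock: 11.2
position: [0.5282, 0.0537, 0.0766]
ee_rot: [0.0, 0.99, 0.141, 0.002]
contact_force: [0.8, 1.5, 6.0]
width: 0.0134
gripper_force: 34.8
```

```bash
python3 -c "
from h import *
go(np.array([.528,.0537,.0766]),165)"
```

```text
clock 11.2 pos [0.5282 0.0537 0.0766] az 16.18 q6deg 72.1 F [0.8 1.5 6. ] Mz [ 0.21  0.1  -0.09] w 0.013422941713157112 g 34.80071783065796
shift now-axes cm [-0.02 -0.    0.  ] roll -148.82
shift after-roll 0.02 -0.0 0.0
```

Call:
send_rows(
  steps=[-1,0,0,0,3,-1,0,0,0,3,-1,0,0,0,0],
)

```text
clock: 11.5
position: [0.5285, 0.0536, 0.0767]
ee_rot: [0.0, 0.996, 0.091, 0.002]
contact_force: [1.2, 2.4, 5.3]
width: 0.0133
gripper_force: 54.9
```

```bash
python3 -c "
from h import *
go(np.array([.528,.0537,.0766]),165)"
```

```text
clock 11.5 pos [0.5285 0.0536 0.0767] az 10.41 q6deg 77.9 F [1.2 2.4 5.3] Mz [ 0.32 -0.11  1.11] w 0.013287494173638057 g 54.86575856572017
shift now-axes cm [-0.05 -0.02  0.01] roll -154.59
shift after-roll 0.05 -0.01 0.01
```

The moment jumped to 1.1 N m at az 10.4°, so the screw is seated where predicted (about 13°). I'll hold briefly, then back off to az of about 102.5°.

Call:
send_rows(
  steps=[-1,0,0,0,0,-1,0,0,0,0,-1,0,0,0,-6,-1,0,0,0,-7.2,-1,0,0,0,-7.2,-1,0,0,0,-7.2,-1,0,0,0,-7.2,-1,0,0,0,-7.2,-1,0,0,0,-7.2,-1,0,0,0,-7.2],
)

```text
clock: 12.5
position: [0.5283, 0.0541, 0.0766]
ee_rot: [0.0, 0.834, 0.551, 0.002]
contact_force: [1.2, 3.3, 6.3]
width: 0.0138
gripper_force: 34.8
```

Call:
send_rows(
  steps=[-1,0,0,0,-7.2,-1,0,0,0,-7.2,-1,0,0,0,-7.2,-1,0,0,0,-7.2,-1,0,0,0,-7,-1,0,0,0,0,-1,0,0,0,0,-1,0,0,0,0],
)

```text
clock: 13.3
position: [0.5279, 0.0541, 0.0766]
ee_rot: [0.001, 0.626, 0.779, 0.001]
contact_force: [0.2, 2.1, 6.5]
width: 0.0136
gripper_force: 34.9
```

```bash
python3 - <<'E'
from h import *
import cv2
go(np.array([.5259,.0517,.0766]),102.5)
a=get_image("top")["color"][125:275,225:395,::-1]; b=get_image("side")["color"][160:310,200:370,::-1]
cv2.imwrite("pics/f.png",cv2.resize(np.hstack([a,b]),(800,353),interpolation=cv2.INTER_CUBIC))
E
```

```text
clock 13.3 pos [0.5279 0.0541 0.0766] az 102.42 q6deg -14.2 F [0.2 2.1 6.5] Mz [0.35 0.12 0.09] w 0.013568578936234301 g 34.93669152259827
shift now-axes cm [-0.19 -0.25 -0.  ] roll -0.08
shift after-roll -0.19 -0.25 -0.0
```

View pics/f.png

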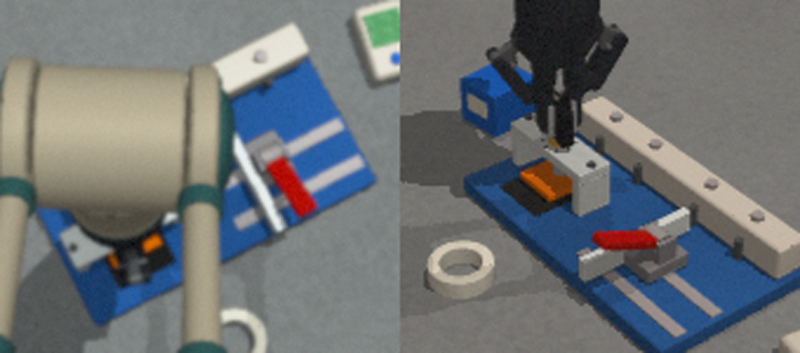

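The screw is gripped between the fingers at about (560,140). The lever is locked to the front at (625,240), and the guide and bystanders are undisturbed. I'll hand it in.

```bash
python3 -c "
from rig import *
print(sign_off())"
```

```text
the job is handed in; nothing more can be done
None
```

I locked the cam lever, seated the thumbscrew, backed it off about a quarter turn and handed the job in still gripping it at 35 N; the hand-in returned no verdict, so I don't know the judged result.

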